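# Extend the telescopic inspection mirror to its second stop and hold it ready

## Robot

A 6-joint arm with a two-finger parallel gripper is mounted at the origin on a cart in front of the work surface, level with it; the furniture and walls round the work are solid. World frame = base frame: x ahead of the robot, y to its left, z up, the work surface at z = 0. Lengths are in m, angles in rad, forces in N, time in s.
With the tool pointing down it reaches from about 0.35 to 0.975 m from the base axis. Payload 4.9 kg.
Tool frame: the origin (TCP) lies between the finger pads, 19 mm behind the fingertips; this is the grasp point; y points along the fingers, z is the direction in which the jaws open and shut, and the axes are right-handed (so a half turn about y gives the same grasp; the last joint's range is limited). The gripper opens to 85 mm and grips with 20 to 120 N. Pads are 22 mm wide; open, the fingers measure 114 mm over their backs; the gripper's body (76 mm by 85 mm) begins 54 mm behind the grasp point. The pads swing forward as they close: fully open they stand 13 mm farther back than shut.
Start: joints at [-1.258, 0.053, 1.613, -0, 1.476, -0.119], TCP at [0.262, -0.568, 0.25] pointing down, gripper open.
Joint ranges: [-3.01, 3.01], [-1.01, 2.22], [0.06, 2.58], [-1.02, 4.17], [0.09, 2.62], [-3.14, 3.14]. Speed limits (rad/s): [2.57, 2.57, 3.14, 3.14, 3.14, 3.14].

## Interface

Orientations are given as a rotation vector (axis times angle).
In Python, from station import ctrl gives the robot as it stands.
- The arm moves only by the tool jog_arm, never from a script. Its argument "moves" is a list of rows, each a list of 6 numbers: the shift along the tool's x, y, z in mm, then the turn, a rotation vector about the tool's x, y, z in rad. In form: [[x, y, z, wx, wy, wz], ...]. A call has 1 to 12 rows; each row shifts and turns the commanded pose from where the row before left it, along the tool's axes as they then stand; what a row does not reach is not made up. A row lasts 1/10 s, in which the tool goes at most 50 mm and 8.59 degrees, less where a joint would pass 70% of its speed; a pose out of reach is approached as far as the arm can. A call is refused whole if a number of a shift passes 50 or a number of a turn 0.15, either way. A call with a gripper value outside its range is refused whole. "grip" is the finger opening in mm, from 0 to 85.4, set as the call begins (left out, the last holds). The fingers move at their own pace and stop on an object; "grip_force" is the grip in N (left out, the last holds). Time passes only in rows, so rows that do not move let the fingers close. It gives the time, the measured TCP pose, the force and the opening at its end, in the units of the state.
- ctrl.get_obs(): the state, without advancing time (a new reading comes with each control period).
- ctrl.get_image(name): name is "scene" or "top"; returns the picture (384x512x3 uint8, red, green, blue); there is no depth.
- ctrl.camera_params(name): a dict with "fx", "fy", "cx", "cy" (pixels), "pose" (4x4, takes a point from camera to world coordinates). Camera axes: x right, y up, looking along -z (the intrinsics and any distortion apply to the point x, -y, -z); pixel columns grow to the right and rows downward; lengths in m; the calibration is good to about 2 mm. A picture is of the moment at which its call begins. camera_params takes no time and is no camera call.
- ctrl.finish_job(): hands the job in, once; it reports no verdict.
The state is a dict: "t": time; "q": joint angles; "dq": joint speeds; "effort": joint torques, N m; "tool_pos": TCP position; "tool_rot": TCP orientation; "contact_force": force on the tool from outside, world axes, zero at the start; "wrist_torque": the same for the moment, N m; "opening": finger opening in m.
Only numpy, scipy, OpenCV 4.12 (cv2) and the standard library are available. Lean on these libraries where they do the work, as an engineer would, in place of code of your own. Each camera call takes 0.05 s, during which the arm holds its last target. There are 200 camera calls.

## Task

Get the telescopic foot-inspection mirror in its dock ready for the nurse: press down the release pad on top of the handle until the rod springs out a little, then pull the rod out by its knurled metal sleeve, through the click of the first stop, to the second stop where it locks. Then take the mirror by its handle, lift it out of the dock and hold it up steady and about level, mirror face up, with the handle at least 12 cm above the worktop; finish while holding it there, without putting it down or letting go. Do not knock the carton, the two vials or the tape roll away.

Things in the scene. Friction and masses are not known exactly. Their poses are not given: they have to be found in the camera images.
- mirror: loose inspection mirror lying in the dock, 0.3 kg: grey box-section handle 160 x 26 x 26 mm, notched steel rod sliding out of its front, round grey-rimmed mirror 60 mm across on the rod's end. Origin on the handle's underside, 85 mm from its tail, 75 mm from its front; x along the rod towards the mirror (pull this way), z up = face up. Rod axis 13 mm above the underside. 278 mm long closed.
- mirror_grip (a point): where to hold the handle: on its centre line at the dark ribs, 10 mm behind mirror's origin, 13 mm above its underside (33 mm above the worktop in the dock). 26 mm wide here, close the fingers along y; the dock is open beside it, only its 11 mm high base lies below. Extended, the mirror balances about 60 mm ahead of here.
- release_pad (a point): top of the round white pad (13 mm across) at the rear end of the white rocker catch on the handle's top, 12 mm ahead of mirror's origin, 52 mm above the worktop in the dock, 6 mm above the handle. Press down: free after 4 mm, stop at 5 mm, 2 to 4 N. The rod then springs out 14 mm in about 0.4 s. Between notches the pad stays 4 mm down; it rises when the catch drops into a notch.
- pull_sleeve (a point): centre of the knurled metal sleeve on the rod behind the mirror: 36 mm long, 15 mm thick, on the rod axis (33 mm above the worktop in the dock), 108 mm ahead of mirror's origin when closed; moves with the rod. Grip across y, pull along mirror's +x. The mirror's rim begins 25 mm ahead of this point; the dock's end wall (37 mm high) is 24 mm behind it when closed.
- mirror_face (a point): centre of the round mirror's glass, 163 mm ahead of mirror's origin when closed, 17 mm above the handle's underside; it moves with the rod
- mirror_rod (a joint): how far the rod is drawn out (m): 0 closed and locked, 0.014 once released, 0.053 to 0.058 at the first stop (soft notch: some 5 N of pull clicks through it), 0.109 to 0.110 at the second stop (end of travel; the catch drops in and locks it out). Sliding between stops takes 1 to 2 N.
- mirror_catch (a joint): turn of the rocker catch (rad): 0 sprung up with its nose in a notch (locked), about 0.115 while riding on the rod between notches, 0.14 pressed fully down
- dock: fixed white dock, base 192 x 64 x 11 mm, two saddles 20 mm high between 37 mm high cheeks at its ends, open middle 98 mm long. Origin under its middle, on the worktop; axes as those of the mirror lying in it. Its front wall, against which the handle bears when the rod is pulled (up to 5 mm play), has a 15 mm slot for the rod, open at the top. The mirror lifts straight up out of it.
- swab_box: bystander: carton 55 x 100 x 45 mm, origin centre of its underside
- vial_1: bystander: small glass vial 21 mm across, 44 mm tall, origin centre of its underside
- vial_3: bystander: wide glass vial 26 mm across, 39 mm tall, origin centre of its underside
- tape_silk: bystander: roll of white tape 57 mm across, 25 mm high, origin centre of its underside

How it is judged:
By the outcome, as a careful person would: the job done as asked, in the order asked, and still so for the second after the job is handed in, while the arm keeps its last pose, push and grip.
It also fails if it takes over 51 s, if anything falls off the work surface, if the arm or the gripper's body presses on something with over 40 N, if the wrist force passes 120 N, or if a joint passes its speed limit or range.

## Working session

There is one attempt and no reset: what is moved stays moved. The work goes in short steps, Python scripts to look and compute and a tool call to move; the robot and the scene stay as the last step left them, time stands still between calls to the robot, and variables do not carry over. Pictures are saved under pics/ and viewed, about 8 in all and at most 12, crops included, and the job is handed in when it is done.

Besides the shell and the picture viewer there is one more tool, called as a command line: name --pt "numbers of a row" for each row, then --argument value for the rest. jog_arm: Moves the arm, as the interface text tells. Its arguments: {"type":"object","properties":{"moves":{"type":"array","items":{"type":"array","items":{"type":"number"}}},"grip":{"type":"number"},"grip_force":{"type":"number"}},"required":["moves"]}

```bash
mkdir -p pics; cat > h.py <<'E'
import numpy as np, cv2
from station import ctrl
from scipy.spatial.transform import Rotation as R
def snap(n,f):
    im=ctrl.get_image(n); cv2.imwrite('pics/'+f,im[:,:,::-1]); return im
def ray(n,u,v):
    p=ctrl.camera_params(n); P=np.array(p['pose'])
    d=P[:3,:3]@np.array([(u-p['cx'])/p['fx'],-(v-p['cy'])/p['fy'],-1]); return P[:3,3],d
def onz(n,u,v,z):
    o,d=ray(n,u,v); return o+d*(z-o[2])/d[2]
def proj(n,X):
    p=ctrl.camera_params(n); P=np.array(p['pose']); c=P[:3,:3].T@(np.array(X)-P[:3,3])
    return p['cx']+p['fx']*c[0]/-c[2], p['cy']-p['fy']*c[1]/-c[2]
E
python3 - <<'E'
from h import *
a=snap('top','t0.png'); b=snap('scene','s0.png')
cv2.imwrite('pics/t0b.png',cv2.resize(a[:,:,::-1],(800,600),interpolation=cv2.INTER_CUBIC))
for n in('top','scene'): print(n,ctrl.camera_params(n))
o=ctrl.get_obs();print(o); print(R.from_rotvec(o['tool_rot']).as_matrix().round(3))
E
```

```text
top {'fx': 463.5202516939255, 'fy': 463.5202516939255, 'cx': 262.7458454949625, 'cy': 186.63599599960332, 'pose': array([[-2.25575782e-02,  9.97346545e-01, -6.92172288e-02,
         4.53911101e-01],
       [-9.99745452e-01, -2.24735083e-02,  1.99315118e-03,
        -3.33644295e-01],
       [ 4.32308482e-04,  6.92445703e-02,  9.97599620e-01,
         1.52934986e+00],
       [ 0.00000000e+00,  0.00000000e+00,  0.00000000e+00,
         1.00000000e+00]])}
scene {'fx': 424.5868349144343, 'fy': 424.5868349144343, 'cx': 253.81277444155864, 'cy': 189.07527155905717, 'pose': array([[ 0.60145613,  0.462501  , -0.65141642, -0.15519051],
       [-0.79880342,  0.33509389, -0.49962503, -0.88445427],
       [-0.01279141,  0.82085621,  0.57099165,  0.7105978 ],
       [ 0.        ,  0.        ,  0.        ,  1.        ]])}
{'t': 0.1, 'q': array([-1.25796921e+00,  5.32889293e-02,  1.61418430e+00,  1.82392647e-05,
        1.47597537e+00, -1.19012893e-01]), 'dq': array([ 0.00072624, -0.00015846, -0.00500152, -0.00015882,  0.00104315,
       -0.00110368]), 'effort': array([ 5.52636993e-04, -3.94902778e+01, -3.71362352e+01, -9.30392957e-05,
        3.93618320e-03, -4.23523105e-06]), 'tool_pos': array([ 0.26142119, -0.56711328,  0.24887061]), 'tool_rot': array([-0.43505181,  1.98460263, -1.98084941]), 'contact_force': array([ 0.57575765, -0.04714811, -0.1806861 ]), 'wrist_torque': array([ 0.03981253, -0.01661094,  0.01377525]), 'opening': 0.08532001006031562}
[[-0.908 -0.001  0.419]
 [-0.419  0.002 -0.908]
 [-0.    -1.    -0.002]]
```

View pics/t0b.png

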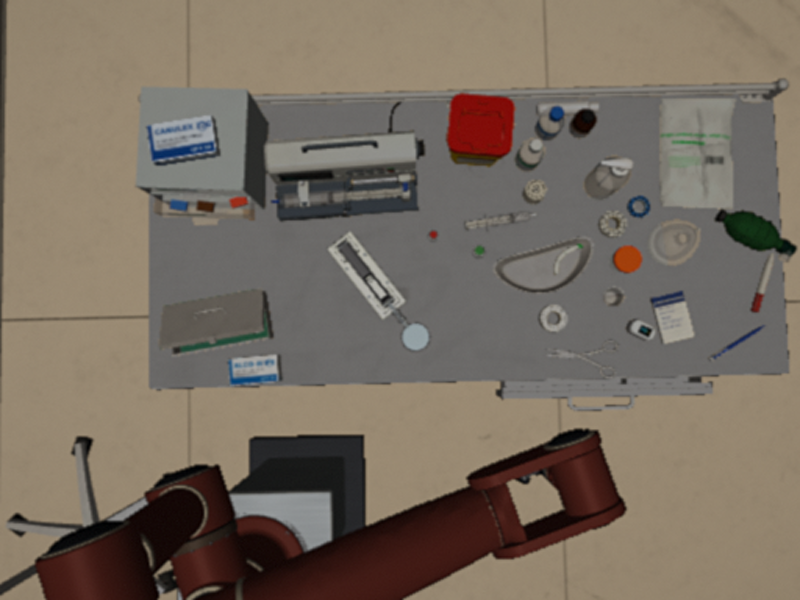

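View pics/s0.png

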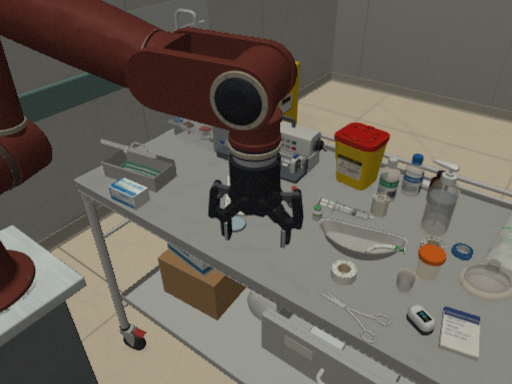

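```bash
python3 - <<'E'
from h import *
a=cv2.imread('pics/t0.png'); x0,y0,x1,y1=195,140,315,235
cv2.imwrite('pics/c0.png',cv2.resize(a[y0:y1,x0:x1],None,fx=6,fy=6,interpolation=cv2.INTER_CUBIC))
hsv=cv2.cvtColor(a,cv2.COLOR_BGR2HSV)
m=np.zeros(a.shape[:2],np.uint8); m[y0:y1,x0:x1]=1
w=((hsv[...,2]>185)&(hsv[...,1]<35)&(m>0)).astype(np.uint8)
b=((hsv[...,1]>30)&(hsv[...,2]>130)&(hsv[...,0]>80)&(hsv[...,0]<115)&(m>0)).astype(np.uint8)
for n,k in(('white',w),('blue',b)):
    cs,_=cv2.findContours(k,cv2.RETR_EXTERNAL,cv2.CHAIN_APPROX_NONE)
    for c in cs:
        if cv2.contourArea(c)>25:
            r=cv2.minAreaRect(c); print(n,cv2.contourArea(c),r)
            print(onz('top',*r[0],0.037).round(4),[onz('top',*q,0.02)[:2].round(4).tolist() for q in cv2.boxPoints(r)])
print(a[215,265],hsv[215,265])
E
```

```text
[163 159 146] [ 97  27 163]
```

View pics/c0.png

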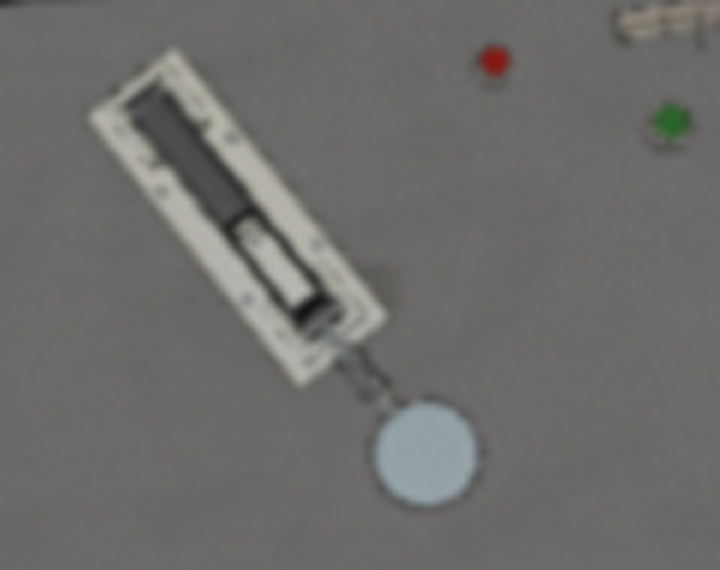

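The crop shows the dock running from (133,82) to (345,351), the mirror disc centred at (426,454), and the pad near (250,232). The red vial is at (494,61) and the green one at (671,121).

```bash
cat >> h.py <<'E'
def find(im):
    hsv=cv2.cvtColor(im,cv2.COLOR_RGB2HSV); x0,y0,x1,y1=195,140,315,245
    m=np.zeros(im.shape[:2],np.uint8); m[y0:y1,x0:x1]=1; out={}
    w=(hsv[...,2]>140)&(hsv[...,0]<75)&(hsv[...,1]<50)&(m>0)
    b=(hsv[...,2]>135)&(hsv[...,0]>80)&(hsv[...,0]<120)&(m>0)
    for n,k in(('dock',w),('mirror',b)):
        cs,_=cv2.findContours(k.astype(np.uint8),cv2.RETR_EXTERNAL,cv2.CHAIN_APPROX_NONE)
        c=max(cs,key=cv2.contourArea); out[n]=(cv2.contourArea(c),cv2.minAreaRect(c))
    return out
E
python3 - <<'E'
from h import *
a=cv2.imread('pics/t0.png')[:,:,::-1].copy(); f=find(a); print(f)
g=f['mirror'][1][0]; mf=onz('top',*g,0.037)
P=[onz('top',*q,0.03)[:2] for q in cv2.boxPoints(f['dock'][1])]
print('sides',[np.linalg.norm(P[i]-P[i-1]).round(4) for i in range(4)])
dc=onz('top',*f['dock'][1][0],0.025)
man=lambda u,v,z:onz('top',u/6+195-.42,v/6+140-.42,z)
rear=man(133,82,.037); front=man(345,351,.037); pad=man(250,232,.052)
print('mf',mf,'dock',dc,'rear',rear,'front',front,np.linalg.norm(front-rear),'pad',pad)
for n,d in(('dock-mirror',mf-dc),('walls',front-rear),('pad-mirror',mf-pad)): print(n,np.degrees(np.arctan2(d[1],d[0])),np.linalg.norm(d[:2]))
for n,u,v,z in(('red',494,61,.044),('green',671,121,.039)): print(n,man(u,v,z))
E
```

```text
{'dock': (467.0, ((234.1689453125, 175.81399536132812), (56.8420295715332, 18.589324951171875), 51.709835052490234)), 'mirror': (190.0, ((265.5, 215.0), (16.0, 15.0), 90.0))}
sides [np.float64(0.1853), np.float64(0.0605), np.float64(0.1856), np.float64(0.0601)]
mf [ 0.46590696 -0.34341358  0.037     ] dock [ 0.59572554 -0.24435331  0.025     ] rear [ 0.66934568 -0.18991768  0.037     ] front [ 0.52128056 -0.30143779  0.037     ] 0.18536454687386167 pad [ 0.58521871 -0.25245745  0.052     ]
dock-mirror -142.65394436821254 0.16329666339333856
walls -143.01356780881508 0.18536454687386167
pad-mirror -142.6802763987682 0.15002770275218072
red [ 0.67535171 -0.38505701  0.044     ]
green [ 0.64133971 -0.4798698   0.039     ]
```

jog_arm --pt "-43.2 0 -15.1 0 0 0" --pt "-43.2 0 -15.1 0 0 0" --pt "-43.2 0 -15.1 0 0 0" --pt "-43.2 0 -15.1 0 0 0" --pt "-43.2 0 -15.1 0 0 0" --pt "-43.2 0 -15.1 0 0 0" --pt "-43.2 0 -15.1 0 0 0" --pt "-43.2 0 -15.1 0 0 0" --pt "-43.2 0 -15.1 0 0 0" --pt "-43.2 0 -15.1 0 0 0" --pt "0 0 0 0 -0.109 0" --pt "0 0 0 0 -0.109 0" --grip 0

```text
t: 1.3
tool_pos: [0.5914, -0.248, 0.249]
tool_rot: [-0.629, 1.845, -1.842]
contact_force: [-0.2, -0.4, 0.2]
opening: -0.0001
```

jog_arm --pt "0 50 0 0 0 0" --pt "0 50 0 0 0 0" --pt "0 30 0 0 0 0" --pt "0 0 0 0 0 0" --pt "0 0 0 0 0 0"

```text
t: 1.8
tool_pos: [0.5906, -0.2496, 0.1199]
tool_rot: [-0.623, 1.849, -1.847]
contact_force: [0.2, -0.7, 0.1]
opening: -0.0005
```

```bash
cat >> h.py <<'E'
def to(X):
    o=ctrl.get_obs(); M=R.from_rotvec(o['tool_rot']).as_matrix()
    return (M.T@(np.array(X)-o['tool_pos'])*1000).round(1)
def st():
    o=ctrl.get_obs(); M=R.from_rotvec(o['tool_rot']).as_matrix()
    print(o['t'],o['tool_pos'].round(4),o['contact_force'].round(2),o['wrist_torque'].round(2),o['opening'].round(4),'head z',np.degrees(np.arctan2(M[1,2],M[0,2])).round(2),M[2].round(3))
E
python3 - <<'E'
from h import *
st(); print(to([.590,-.249,.08]))
b=snap('scene','s1.png'); 
print([proj('scene',p) for p in([.586,-.252,.052],[.466,-.343,.037])])
u,v=map(int,proj('scene',[.57,-.26,.06])); 
cv2.imwrite('pics/s1c.png',cv2.resize(b[v-60:v+60,u-75:u+75,::-1],None,fx=5,fy=5,interpolation=cv2.INTER_CUBIC)); print(u,v)
E
```

```text
Traceback (most recent call last):
  File "h.py", line 28, in st
    print(o['t'],o['tool_pos'].round(4),o['contact_force'].round(2),o['wrist_torque'].round(2),o['opening'].round(4),'head z',np.degrees(np.arctan2(M[1,2],M[0,2])).round(2),M[2].round(3))
                                                                                               ^^^^^^^^^^^^^^^^^^
AttributeError: 'float' object has no attribute 'round'
```

```bash
sed -i "s/o\['opening'\].round(4)/round(o['opening'],4)/" h.py
python3 - <<'E'
from h import *
st(); print(to([.590,-.249,.08]))
b=snap('scene','s1.png'); 
print([proj('scene',p) for p in([.586,-.252,.052],[.466,-.343,.037])])
u,v=map(int,proj('scene',[.57,-.26,.06])); 
cv2.imwrite('pics/s1c.png',cv2.resize(b[v-60:v+60,u-75:u+75,::-1],None,fx=5,fy=5,interpolation=cv2.INTER_CUBIC)); print(u,v)
E
```

```text
1.8 [ 0.5906 -0.2496  0.1199] [ 0.19 -0.7   0.06] [ 0.03 -0.02  0.04] -0.0005 head z -52.77 [ 0.    -1.    -0.001]
[ 0.1 39.9 -0.8]
[(np.float64(235.385916510937), np.float64(183.9728513683899)), (np.float64(233.66890394483727), np.float64(222.80342591386366))]
233 185
```

View pics/s1c.png

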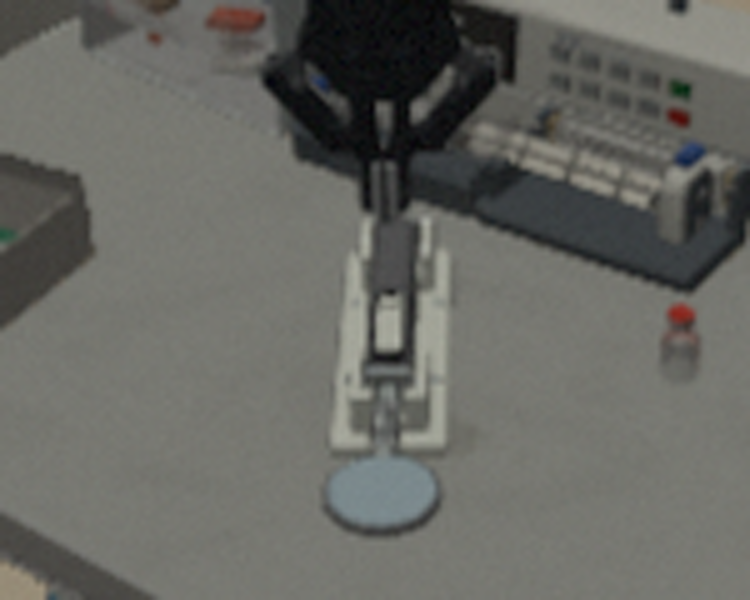

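The scene view agrees: the mirror face appears at pixel (234,223) against a projected (234,223), and the fingers are aligned with the handle. Next I press the pad.

jog_arm --pt "0 25 -1 0 0 0" --pt "0 20 0 0 0 0" --pt "0 2 0 0 0 0" --pt "0 1 0 0 0 0" --pt "0 1 0 0 0 0" --pt "0 0 0 0 0 0"

```text
t: 2.45
tool_pos: [0.5912, -0.2495, 0.073]
tool_rot: [-0.62, 1.845, -1.849]
contact_force: [-0.7, -0.8, 0.0]
opening: 0.0003
```

jog_arm --pt "0 1 0 0 0 0" --pt "0 1 0 0 0 0" --pt "0 0 0 0 0 0" --pt "0 0 0 0 0 0"

```text
t: 2.85
tool_pos: [0.5907, -0.2491, 0.0696]
tool_rot: [-0.621, 1.847, -1.848]
contact_force: [0.9, 0.5, 2.8]
opening: 0.0
```

jog_arm --pt "0 1 0 0 0 0" --pt "0 1 0 0 0 0" --pt "0 0 0 0 0 0"

```text
t: 3.15
tool_pos: [0.5898, -0.2488, 0.0666]
tool_rot: [-0.623, 1.848, -1.848]
contact_force: [0.4, -0.2, 1.0]
opening: 0.0002
```

jog_arm --pt "0 1 0 0 0 0" --pt "0 0.5 0 0 0 0" --pt "0 0 0 0 0 0" --pt "0 0 0 0 0 0"

```text
t: 3.55
tool_pos: [0.5899, -0.2488, 0.0654]
tool_rot: [-0.623, 1.848, -1.848]
contact_force: [1.0, 0.6, 0.9]
opening: 0.0002
```

```bash
python3 - <<'E'
from h import *
st(); b=snap('scene','s2.png'); a=cv2.imread('pics/s1.png')[:,:,::-1].copy()
for im in(a,b):
    hsv=cv2.cvtColor(im,cv2.COLOR_RGB2HSV)[205:245,205:265]
    k=((hsv[...,2]>115)&(hsv[...,0]>85)&(hsv[...,0]<120)&(hsv[...,1]>25)).astype(np.uint8)
    n,l,s,c=cv2.connectedComponentsWithStats(k); i=1+s[1:,4].argmax(); g=c[i]+[205,205]
    p=onz('scene',*g,.037); print(s[i],g,p, (p[:2]-[.466,-.3434])@[-.795,-.606])
E
```

```text
3.55 [ 0.5899 -0.2488  0.0654] [1.02 0.55 0.93] [ 0.11 -0.12  0.03] 0.0002 head z -52.77 [ 0. -1. -0.]
[ 19  11  21  14 215] [233.93488372 222.65581395] [ 0.46684117 -0.34317065  0.037     ] -0.0008077111410275079
[ 18  15  22  14 226] [233.76548673 226.2079646 ] [ 0.45588377 -0.35156112  0.037     ] 0.012988043005206845
```

The pad released and the rod sprang out about 14 mm. Next is the sleeve.

jog_arm --pt "0 -30 0 0 0 0" --pt "0 -30 0 0 0 0" --pt "40 0 0 0 0 0" --pt "40 0 0 0 0 0" --pt "35 0 0 0 0 0" --pt "0 0 0 0 0 0" --pt "0 0 0 0 0 0" --grip 55

```text
t: 4.3
tool_pos: [0.4978, -0.3187, 0.1251]
tool_rot: [-0.621, 1.85, -1.848]
contact_force: [0.8, 0.3, -0.5]
opening: 0.055
```

```bash
python3 - <<'E'
from h import *
st(); print(to([.4985,-.3185,.033])); b=snap('scene','s3.png')
u,v=map(int,proj('scene',[.5,-.31,.06])); 
cv2.imwrite('pics/s3c.png',cv2.resize(b[v-60:v+60,u-75:u+75,::-1],None,fx=5,fy=5,interpolation=cv2.INTER_CUBIC)); print(u,v)
E
```

```text
4.3 [ 0.4978 -0.3187  0.1251] [ 0.77  0.26 -0.53] [ 0.04 -0.01  0.  ] 0.055 head z -52.86 [ 0.    -1.    -0.001]
[-0.7 92.1  0.3]
231 204
```

View pics/s3c.png

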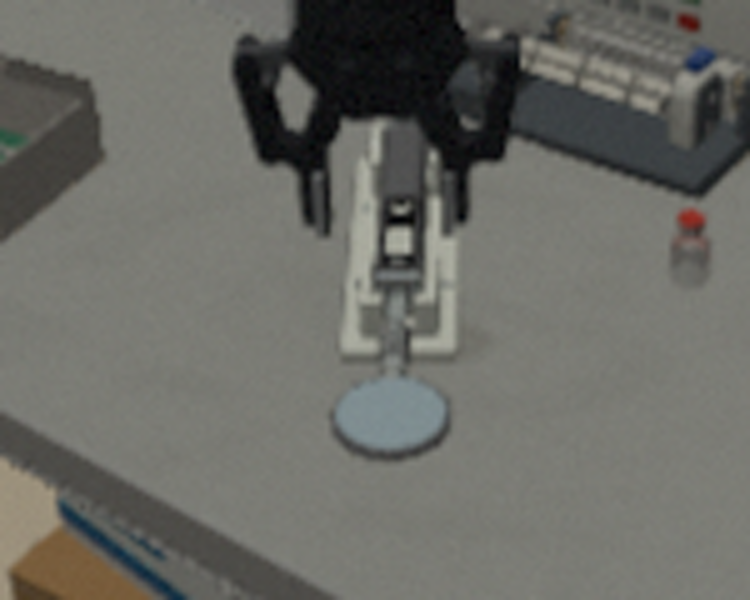

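The fingers straddle the rod. The mirror disc is at crop (392,414), out by about the expected amount. Now I descend and grip the sleeve.

jog_arm --pt "0 40 0 0 0 0" --pt "0 30 0 0 0 0" --pt "0 15 0 0 0 0" --pt "0 7 0 0 0 0" --pt "0 0 0 0 0 0" --pt "0 0 0 0 0 0"

```text
t: 4.95
tool_pos: [0.4997, -0.319, 0.035]
tool_rot: [-0.621, 1.845, -1.849]
contact_force: [0.7, -0.1, -0.9]
opening: 0.055
```

jog_arm --pt "0 0 0 0 0 0" --pt "0 0 0 0 0 0" --pt "0 0 0 0 0 0" --pt "0 0 0 0 0 0" --pt "0 0 0 0 0 0" --pt "0 0 0 0 0 0" --grip 5 --grip_force 40

```text
t: 5.55
tool_pos: [0.499, -0.319, 0.0343]
tool_rot: [-0.622, 1.846, -1.849]
contact_force: [0.0, -0.0, 4.0]
opening: 0.014
```

jog_arm --pt "4 0 0 0 0 0" --pt "6 0 0 0 0 0" --pt "6 0 0 0 0 0" --pt "6 0 0 0 0 0" --pt "6 0 0 0 0 0" --pt "5 0 0 0 0 0" --pt "4 0 0 0 0 0" --pt "3 0 0 0 0 0"

```text
t: 6.35
tool_pos: [0.466, -0.3429, 0.0333]
tool_rot: [-0.623, 1.848, -1.848]
contact_force: [1.4, -0.8, 2.7]
opening: 0.0136
```

jog_arm --pt "3 0 0 0 0 0" --pt "3 0 0 0 0 0" --pt "4 0 0 0 0 0" --pt "4 0 0 0 0 0" --pt "5 0 0 0 0 0" --pt "6 0 0 0 0 0" --pt "6 0 0 0 0 0" --pt "6 0 0 0 0 0"

```text
t: 7.15
tool_pos: [0.4365, -0.3652, 0.0333]
tool_rot: [-0.623, 1.849, -1.847]
contact_force: [0.9, 1.0, 2.1]
opening: 0.0137
```

```bash
cat >> h.py <<'E'
def face(im):
    hsv=cv2.cvtColor(im,cv2.COLOR_RGB2HSV)
    k=((hsv[...,2]>115)&(hsv[...,0]>85)&(hsv[...,0]<120)&(hsv[...,1]>25)).astype(np.uint8)
    k[:200]=0;k[320:]=0;k[:,:190]=0;k[:,280:]=0
    n,l,s,c=cv2.connectedComponentsWithStats(k); i=1+s[1:,4].argmax(); p=onz('scene',*c[i],.037)
    print(s[i],c[i],p,(p[:2]-[.466,-.3434])@[-.795,-.606])
E
python3 - <<'E'
from h import *
st(); b=snap('scene','s4.png'); face(b)
E
```

```text
7.15 [ 0.4365 -0.3652  0.0333] [0.93 1.01 2.1 ] [ 0.27 -0.29 -0.02] 0.0137 head z -52.78 [ 0.    -1.    -0.001]
[221 241  23  16 276] [232.10507246 248.21376812] [ 0.39206034 -0.39864832  0.037     ] 0.09226250931543135
```

jog_arm --pt "5 0 0 0 0 0" --pt "5 0 0 0 0 0" --pt "3 0 0 0 0 0" --pt "2 0 0 0 0 0" --pt "2 0 0 0 0 0" --pt "0 0 0 0 0 0"

```text
t: 7.8
tool_pos: [0.4233, -0.3755, 0.0334]
tool_rot: [-0.623, 1.848, -1.848]
contact_force: [0.1, 1.4, 2.0]
opening: 0.0132
```

jog_arm --pt "1 0 0 0 0 0" --pt "1 0 0 0 0 0" --pt "1 0 0 0 0 0" --pt "0 0 0 0 0 0"

```text
t: 8.2
tool_pos: [0.4211, -0.3772, 0.0335]
tool_rot: [-0.623, 1.848, -1.848]
contact_force: [0.0, 1.2, 0.7]
opening: 0.0135
```

jog_arm --pt "1 0 0 0 0 0" --pt "1 0 0 0 0 0" --pt "1 0 0 0 0 0" --pt "0 0 0 0 0 0"

```text
t: 8.6
tool_pos: [0.4195, -0.3785, 0.0335]
tool_rot: [-0.62, 1.848, -1.847]
contact_force: [3.9, 3.3, 0.2]
opening: 0.0135
```

```bash
python3 - <<'E'
from h import *
st(); b=snap('scene','s5.png'); face(b)
E
```

```text
8.6 [ 0.4195 -0.3785  0.0335] [3.85 3.26 0.15] [ 0.59 -0.57  0.01] 0.0135 head z -52.8 [-0.002 -1.     0.   ]
[221 247  23  16 289] [231.83737024 254.86851211] [ 0.37460632 -0.41218874  0.037     ] 0.1143439581448036
```

jog_arm --pt "1 0 0 0 0 0" --pt "1 0 0 0 0 0" --pt "0 0 0 0 0 0" --pt "0 0 0 0 0 0"

```text
t: 9.05
tool_pos: [0.4194, -0.3785, 0.0336]
tool_rot: [-0.616, 1.848, -1.845]
contact_force: [8.7, 7.7, 0.2]
opening: 0.0139
```

jog_arm --pt "1 0 0 0 0 0" --pt "1 0 0 0 0 0" --pt "0 0 0 0 0 0" --pt "0 0 0 0 0 0"

```text
t: 9.45
tool_pos: [0.4192, -0.3785, 0.0336]
tool_rot: [-0.612, 1.848, -1.843]
contact_force: [15.0, 11.6, 0.0]
opening: 0.0137
```

Hard stop reached: 19 N with no further motion. I'll push back gently to check the lock.

jog_arm --pt "-3 0 0 0 0 0" --pt "-2 0 0 0 0 0" --pt "-2 0 0 0 0 0" --pt "-2 0 0 0 0 0" --pt "-1 0 0 0 0 0" --pt "-1 0 0 0 0 0" --pt "0 0 0 0 0 0"

```text
t: 10.15
tool_pos: [0.4244, -0.375, 0.0336]
tool_rot: [-0.622, 1.848, -1.848]
contact_force: [-1.0, -1.5, 0.4]
opening: 0.0135
```

jog_arm --pt "-1 0 0 0 0 0" --pt "-1 0 0 0 0 0" --pt "0 0 0 0 0 0"

```text
t: 10.45
tool_pos: [0.4248, -0.3747, 0.0336]
tool_rot: [-0.627, 1.848, -1.85]
contact_force: [-7.1, -5.5, 1.3]
opening: 0.0136
```

The rod is locked: pushing back gives 9 N with no travel beyond the dock play. Next I let go and move to the handle ribs.

jog_arm --pt "1.5 0 0 0 0 0" --pt "0 0 0 0 0 0" --pt "0 0 0 0 0 0" --pt "0 0 0 0 0 0" --pt "0 0 0 0 0 0" --pt "0 -45 0 0 0 0" --pt "0 -45 0 0 0 0" --pt "-45 0 0 0 0 0" --pt "-45 0 0 0 0 0" --pt "-45 0 0 0 0 0" --pt "-45 0 0 0 0 0" --pt "-45 0 0 0 0 0" --grip 60

```text
t: 11.65
tool_pos: [0.6054, -0.2369, 0.1236]
tool_rot: [-0.622, 1.847, -1.848]
contact_force: [0.5, -0.8, -0.1]
opening: 0.06
```

jog_arm --pt "0 0 0 0 0 0" --pt "0 0 0 0 0 0"

```text
t: 11.85
tool_pos: [0.6045, -0.2373, 0.1232]
tool_rot: [-0.625, 1.847, -1.846]
contact_force: [-0.4, -0.5, 0.5]
opening: 0.0601
```

```bash
python3 - <<'E'
from h import *
st(); print(to([.6057,-.2368,.0335])); b=snap('scene','s6.png'); face(b)
u,v=map(int,proj('scene',[.5,-.31,.06])); 
cv2.imwrite('pics/s6c.png',cv2.resize(b[v-65:v+65,u-75:u+75,::-1],None,fx=4.5,fy=4.5,interpolation=cv2.INTER_CUBIC))
E
```

```text
11.85 [ 0.6045 -0.2373  0.1232] [-0.36 -0.54  0.52] [-0.02  0.03  0.04] 0.0601 head z -52.64 [ 0. -1. -0.]
[-1.3 89.7  0.3]
[221 246  23  16 288] [232.07638889 253.10416667] [ 0.37939795 -0.40895797  0.037     ] 0.10857675940467264
```

View pics/s6c.png

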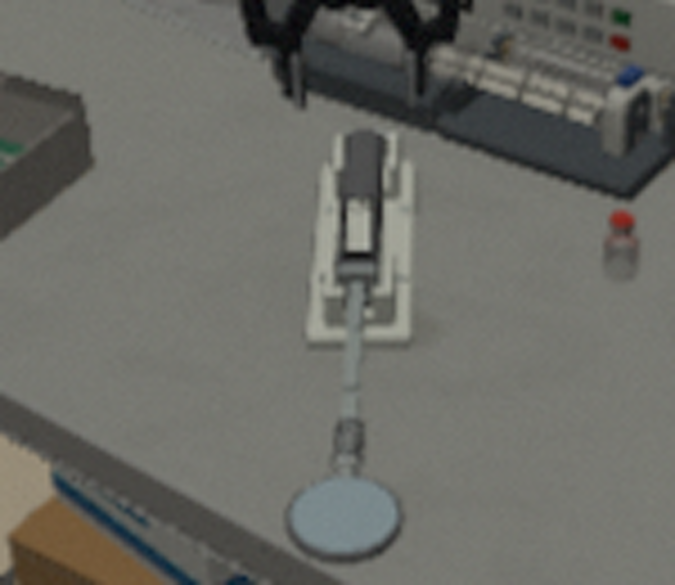

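The mirror is fully extended and still seated in the dock, with its face at crop (344,515), 109 mm out. I'll take the handle.

jog_arm --pt "-1 40 0 0 0 0" --pt "0 30 0 0 0 0" --pt "0 12 0 0 0 0" --pt "0 7 0 0 0 0" --pt "0 0 0 0 0 0" --pt "0 0 0 0 0 0"

```text
t: 12.5
tool_pos: [0.6057, -0.2386, 0.0363]
tool_rot: [-0.62, 1.846, -1.849]
contact_force: [1.1, -0.5, 0.3]
opening: 0.06
```

jog_arm --pt "0 0 0 0 0 0" --pt "0 0 0 0 0 0" --pt "0 0 0 0 0 0" --pt "0 0 0 0 0 0" --pt "0 0 0 0 0 0" --pt "0 0 0 0 0 0" --grip 15 --grip_force 90

```text
t: 13.1
tool_pos: [0.6055, -0.2379, 0.0356]
tool_rot: [-0.621, 1.846, -1.848]
contact_force: [-0.1, 0.9, 5.3]
opening: 0.0249
```

jog_arm --pt "0 -3 0 0 0 0" --pt "0 -6 0 0 0 0" --pt "0 -10 0 0 0 0" --pt "0 -15 0 0 0 0" --pt "0 -18 0 0 0 0" --pt "0 -20 0 0 0 0" --pt "0 -20 0 0 0 0" --pt "0 -20 0 0 0 0" --pt "0 -15 0 0 0 0" --pt "0 -10 0 0 0 0" --pt "0 -5 0 0 0 0" --pt "0 -2 0 0 0 0"

```text
t: 14.3
tool_pos: [0.6048, -0.2376, 0.1788]
tool_rot: [-0.622, 1.848, -1.848]
contact_force: [-0.3, -0.1, -3.0]
opening: 0.0246
```

jog_arm --pt "0 0 0 0 0 0" --pt "0 0 0 0 0 0" --pt "0 0 0 0 0 0" --pt "0 0 0 0 0 0" --pt "0 0 0 0 0 0" --pt "0 0 0 0 0 0" --pt "0 0 0 0 0 0" --pt "0 0 0 0 0 0"

```text
t: 15.1
tool_pos: [0.6049, -0.2377, 0.1786]
tool_rot: [-0.622, 1.848, -1.848]
contact_force: [0.6, 0.1, -2.9]
opening: 0.0248
```

```bash
python3 - <<'E'
from h import *
st(); b=snap('scene','s7.png'); a=snap('top','t7.png')
o=ctrl.get_obs()['tool_pos']; u=np.array([-.795,-.606,0])
F=o+u*(173+109.5)/1000+[0,0,.002]
print('expect face',F,proj('scene',F),proj('top',F))
# triangulate the seen disc centre (colour mask near the expected pixel)
A=[];B=[]
for n,im in(('scene',b),('top',a)):
    hsv=cv2.cvtColor(im,cv2.COLOR_RGB2HSV); k=((hsv[...,2]>115)&(hsv[...,0]>85)&(hsv[...,0]<120)&(hsv[...,1]>20)).astype(np.uint8)
    x,y=map(int,proj(n,F)); m=np.zeros_like(k); m[y-25:y+25,x-25:x+25]=1
    q,l,s,c=cv2.connectedComponentsWithStats(k*m); i=1+s[1:,4].argmax(); print(n,s[i],c[i])
    p,d=ray(n,*c[i]); d/=np.linalg.norm(d); M=np.eye(3)-np.outer(d,d); A.append(M);B.append(M@p)
print(np.linalg.solve(sum(A),sum(B)))
x,y=map(int,proj('scene',o+u*.12)); t=cv2.resize(b[y-65:y+65,x-75:x+75,::-1],None,fx=4.5,fy=4.5,interpolation=cv2.INTER_CUBIC)
cv2.imwrite('pics/s7c.png',t)
E
```

```text
15.1 [ 0.6049 -0.2377  0.1786] [ 0.55  0.09 -2.87] [ 0.1  -0.11 -0.03] 0.0248 head z -52.77 [-0. -1.  0.]
expect face [ 0.3802706  -0.40888602  0.180542  ] (np.float64(229.43369615223872), np.float64(202.48916629627522)) (np.float64(289.1267765162679), np.float64(243.73720311509663))
scene [217 196  25  16 308] [228.88961039 203.35714286]
top [280 235  18  19 265] [288.62641509 244.04528302]
[ 0.37942972 -0.40769621  0.17824392]
```

View pics/s7c.png

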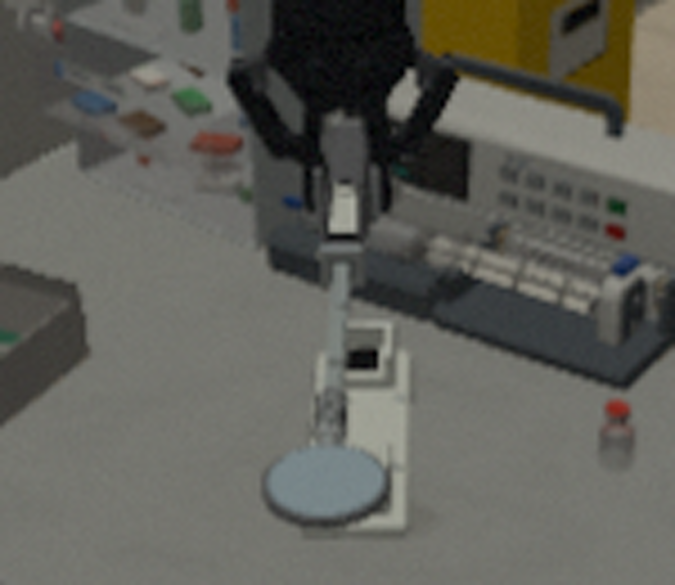

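The mirror is held above the empty dock, level, with the rod extended and the face at crop (326,483). Triangulated, the face is about 2 mm from where it should be. I'm handing it in.

```bash
python3 -c "
from h import *
st(); print(ctrl.finish_job())"
```

```text
15.2 [ 0.6049 -0.2377  0.1785] [-0.48 -0.35 -3.  ] [ 0.1  -0.16  0.03] 0.0245 head z -52.77 [-0. -1.  0.]
the job is handed in; nothing more can be done
None
```

The mirror is extended, locked and held up level by its handle. I handed the job in at 15.2 s, well inside the 51 s limit; it reports no verdict.

- **Release:** I pressed the pad with closed fingers, and the camera showed the rod spring out about 14 mm.
- **Pull to the second stop:** I drew the rod out by the sleeve. I did not feel a separate click at the first stop, but the rod went on to a hard end stop, where 19 N of pull gave no further movement.
- **Lock check:** I pushed the sleeve back with about 9 N. It moved only about 6 mm, roughly the play in the dock, and then stopped. The camera afterwards put the rod about 109 mm out.
- **Hold:** I gripped the handle at the ribs with 90 N and lifted it straight up. The underside is about 16 cm above the worktop, and the force reading of about 3 N matches the mirror's weight.
- **Level:** Two camera views put the mirror face at a height of 0.178 m, against 0.181 m expected if perfectly level. That is about 2 mm over 28 cm, and the face is up.
- **Bystanders:** The arm never went near the carton, the vials or the tape roll. The red-capped vial was upright in the last picture I viewed; I did not check the others again after the lift.

None of the final checks failed.

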